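# Find the shaft's flat and hold the clutch collar on it against its spring

## Robot

A 6-joint arm with a two-finger parallel gripper is mounted at the origin on a cart in front of the work surface, level with it; the furniture and walls round the work are solid. World frame = base frame: x ahead of the robot, y to its left, z up, the work surface at z = 0. Lengths are in m, angles in rad, forces in N, time in s.
With the tool pointing down it reaches from about 0.3 to 0.875 m from the base axis. Payload 6.4 kg.
Tool frame: the origin (TCP) lies midway between the tips of the shut fingers; the grasp point (between the pads) lies 19 mm behind it; z points along the fingers, y is the line along which they close (so a half turn about z gives the same grasp; the last joint's range is limited). The gripper opens to 85 mm and grips with 20 to 120 N. Pads are 22 mm wide; open, the fingers measure 114 mm over their backs; the gripper's body (76 mm by 85 mm) begins 54 mm behind the grasp point. The pads swing forward as they close: fully open they stand 13 mm farther back than shut.
Start: joints at [-1.357, 0.181, 1.607, -0, 1.354, -0.206], TCP at [0.234, -0.525, 0.231] pointing down, gripper open.
Joint ranges: [-2.99, 2.99], [-0.89, 2.07], [0.3, 2.58], [-1.14, 4.28], [0, 2.63], [-3.12, 3.12]. Speed limits (rad/s): [2.57, 2.57, 3.01, 3.14, 3.14, 3.14].

## Interface

Orientations are given as a unit quaternion [x, y, z, w].
In Python, from cell import ctrl gives the robot as it stands.
- The arm moves only by the shell command python3 -m pendant 'ROWS' [FORCE]. ROWS is JSON, a list of rows, each a list of 3 entries, a list of its own where there are three numbers: the shift along the tool's x, y, z in mm, then the turn, a rotation vector about the tool's x, y, z in degrees, then the opening, from 0 (shut) to 1 (fully open). In form: [[[tx, ty, tz], [wx, wy, wz], gripper], ...]. A call has 1 to 5 rows; each row shifts and turns the commanded pose from where the row before left it, along the tool's axes as they then stand; what a row does not reach is not made up. A row lasts 1/12 s, in which the tool goes at most 41.7 mm and 7.16 degrees, less where a joint would pass 70% of its speed; a pose out of reach is approached as far as the arm can. A call with a gripper value outside its range is refused whole. The fingers move at their own pace and stop on an object; FORCE is the grip in N (left out, the last holds). Time passes only in rows, so rows that do not move let the fingers close. It gives the time, the measured TCP pose, the force, the opening and the grip force at its end, in the units of the state.
- ctrl.sense(): the state, without advancing time (a new reading comes with each control period).
- ctrl.get_image(name): name is "side" or "top"; returns a dict with "color" (384x512x3 uint8, red, green, blue), "fov_y" (degrees; the focal length in pixels is half the picture's height over the tangent of half this angle, whatever the lens; pixels are square), "cx", "cy" (the principal point, pixels), "camera_from_world" (4x4, takes a point from world to camera coordinates). Camera axes: x right, y up, looking along -z (the intrinsics and any distortion apply to the point x, -y, -z); pixel columns grow to the right and rows downward; lengths in m; the calibration is good to about 2 mm. A picture is of the moment at which its call begins. There is no depth.
- ctrl.sign_off(): hands the job in; it is judged then, once.
Trained networks look in a picture, given as the dict that the camera call returned (one of the last four; its "shot" number tells which), for a name from the list of things; names that differ only in an ending like _2 or _b are one class to them, and where a whole thing is asked for, a point or a joint stands for the part that bears it (a point fixed in the world has none). Each returns a list of dicts, best first, with "p" (0 to 1); they miss things now and then, are a little off and sometimes report something else, mostly with a low value. They report only what shows in the picture. A call takes as long as a camera call.
- ctrl.recognise(thing, picture): "xyz" ([x, y, z] in m, in the coordinates of the camera as it stood for that picture, good to about 4 mm: the middle of the surface that is visible of it).
- ctrl.trace(thing, picture): "region" (384x512 bool, what is visible of it).
- ctrl.mark_of(thing, picture): "xyz" ([x, y, z] in m, in the coordinates of the camera as it stood for that picture, good to about 4 mm: a listed point, or the origin of a listed thing).
The state is a dict: "time_s": time; "q": joint angles; "dq": joint speeds; "tau": joint torques, N m; "ee_pos": TCP position; "tool_rot": TCP orientation; "wrist_force": force on the tool from outside, world axes, zero at the start; "torque": the same for the moment, N m; "gripper_width": finger opening in m; "grasp_force": force on a finger pad.
Only numpy, scipy, OpenCV 4.12 (cv2) and the standard library are available. Lean on these libraries where they do the work, as an engineer would, in place of code of your own. Each camera call takes 0.05 s, during which the arm holds its last target. There are 200 camera calls.

## Task

The clutch collar of the small rotator drive has to go back on so that I can tighten its set-screw with the hex key through the slot in the blue guard. Turn the drive's shaft until its flat, which your fingers can feel, faces that key slot squarely, and only then slip the collar on, flange down, with its screw over the flat and facing the slot. Press it down against the spring until its top is flush with the end of the shaft and finish while still holding it down there with the gripper, without letting go; leave the other things on the bench alone.

Things in the scene. Friction and masses are not known exactly. Their poses are not given: they have to be found in the camera images.
- drive: the drive unit, fixed, too heavy to shift: grey box 134 x 134 mm, its aluminium deck 55 mm above the bench, on it a blue sheet guard 24 mm high round all four sides (inside width 123 mm, walls 3 mm), open above. Origin: centre of its underside, on the shaft's axis; z up. The guard's only opening, the key slot, 26 mm wide and as high as the guard, is in the middle of the -x side.
- key_slot (a point): middle of the key slot's width, 63 mm from the shaft's axis, 75 mm above the bench (20 mm above the deck)
- shaft (a joint): angle (rad) of the upright steel shaft about the drive's z axis, positive anticlockwise seen from above; 0: its flat faces the key slot squarely. It starts between 0.7 and 2.3, stops at -3.1 and 3.1, turns with a light drag of 0.04 N m and stays where it is left.
- shaft_end (a point): centre of the shaft's top end, 103 mm above the bench. The shaft is 16 mm in diameter with one flat along its whole length: 16 mm measured across where it is round, 12 mm from the flat to the opposite side. The end is bevelled over 1.5 mm. 28 mm of it stand above the brass washer. Axes turn with the shaft: its -x is the way the flat faces.
- shaft_flat (a point): a point in the middle of the flat's width, 4 mm from the shaft's axis, 12 mm below the shaft's end; its -x axis is the way the flat faces
- washer (a joint): how far (m) the brass pressure washer, 38 mm wide, is pressed down on the coil spring round the shaft: 0 free (its top 75 mm above the bench, 20 mm above the deck) to 0.010 at the stop. It springs back: 3 N at 0 and 1 N more per mm, so 9 N at 0.006.
- collar: loose black steel collar, about 0.15 kg, 34 mm tall, standing on the bench flange down: flange 44 mm across and 12 mm high, above it a round hub 30 mm across and 22 mm high to grip, bore 17.4 mm right through. Origin: centre of its underside; z up along the bore; the set-screw is on its -x side.
- collar_top (a point): centre of the hub's top face, 34 mm above the collar's underside
- set_screw (a point): outer end of the collar's set-screw (steel, 8 mm thick, standing 7 mm out of the flange on its -x side, 6 mm above the underside). Its brass tip, 7 mm thick, stands into the bore to 5 mm from the axis, so that the collar slips onto the shaft freely only with the screw over the flat, within about 15 degrees; turned further off it binds, then jams. When the collar's top is flush with the shaft's end, the washer is down 0.006.
- hex_key: bystander: black L-shaped hex key lying on the bench, 83 x 30 x 4 mm
- marker: bystander: black and white marker pen lying on the bench, 135 mm long
- timer: bystander: white timer, 62 x 68 x 18 mm
- beaker_100: bystander: glass beaker, 54 mm wide, 69 mm high
- scissors: bystander: scissors with red grips lying at the front edge
- masking_tape: bystander: roll of tape lying on its side, 100 mm wide, 25 mm high
- dropper: bystander: small brown dropper bottle, 33 mm wide, 102 mm high
- weight_20g: bystander: small steel calibration weight, 22 mm wide, 32 mm high

How it is judged:
By the outcome, as a careful person would: the job done as asked, in the order asked, and still so for the second after the job is handed in, while the arm keeps its last pose, push and grip.
It also fails if it takes over 58 s, if anything falls off the work surface, if the arm or the gripper's body presses on something with over 40 N, if the wrist force passes 120 N, or if a joint passes its speed limit or range.

## Working session

There is one attempt and no reset: what is moved stays moved. The work goes in short steps, Python scripts to look and compute and a shell command to move; the robot and the scene stay as the last step left them, time stands still between calls to the robot, and variables do not carry over. Pictures are saved under pics/ and viewed, at most 10 in all, crops included, and the job is handed in when it is done.

```bash
mkdir -p pics; ls; cat > h.py <<'E'
import numpy as np, cv2
from cell import ctrl
from scipy.spatial.transform import Rotation as R
def w(p,im):
    M=np.linalg.inv(np.array(im["camera_from_world"])); return (M@np.r_[p,1])[:3]
def px(P,im):
    c=(np.array(im["camera_from_world"])@np.r_[P,1])[:3]; f=192/np.tan(np.radians(im["fov_y"]/2))
    return im["cx"]+f*c[0]/-c[2], im["cy"]-f*c[1]/-c[2]
def tool(v):
    s=ctrl.sense(); return R.from_quat(s["tool_rot"]).inv().apply(v)*1000
E
python3 - <<'E'
from h import *
s=ctrl.sense(); print(s)
out=[]
for n in ("side","top"):
    im=ctrl.get_image(n); out.append(im["color"]); print(n,{k:im[k] for k in im if k!="color"})
    for t in ["drive","key_slot","shaft_end","shaft_flat","collar","collar_top","set_screw"]:
        print(t,[(np.round(w(d["xyz"],im),4).tolist(),round(d["p"],2)) for d in ctrl.mark_of(t,im)[:2]])
    if n=="top":
        for t in ["hex_key","marker","timer","beaker_100","scissors","masking_tape","dropper","weight_20g"]:
            print(t,[(np.round(w(d["xyz"],im),3).tolist(),round(d["p"],2)) for d in ctrl.recognise(t,im)[:1]])
    cv2.imwrite(f"pics/{n}0.png",im["color"][:,:,::-1])
E
```

```text
pics
{'time_s': 0.0, 'q': array([-1.35728424e+00,  1.81562108e-01,  1.60802567e+00,  1.69479505e-05,
        1.35378062e+00, -2.06344652e-01]), 'dq': array([ 4.40020657e-06, -1.19998633e-03, -6.38591224e-04,  8.90976568e-04,
        5.51433428e-04, -5.03319861e-04]), 'tau': array([ 1.10737470e-03, -4.44865680e+01, -3.51334584e+01, -7.17847934e-05,
        9.05827823e-03, -3.33964429e-06]), 'ee_pos': array([ 0.23426413, -0.52450565,  0.23036377]), 'tool_rot': array([ 9.78045840e-01,  2.08387969e-01,  5.09166412e-06, -8.87894730e-04]), 'wrist_force': array([-0.03566587, -0.08465338, -0.60494033]), 'torque': array([-0.00229136, -0.03638587, -0.01768049]), 'grasp_force': 0.0, 'gripper_width': 0.08530295393143703}
side {'fov_y': 53.14182460062264, 'cx': 251.50078588340008, 'cy': 189.57748654747246, 'camera_from_world': array([[-0.99769727,  0.06624906, -0.01453309,  0.53301247],
       [-0.03970518, -0.39677687,  0.91705595, -0.06830731],
       [ 0.0549877 ,  0.91552126,  0.39849364, -1.40321441],
       [ 0.        ,  0.        ,  0.        ,  1.        ]]), 'shot': 1}
drive [([0.5325, 
[... 603 characters left out ...]
 ,  0.        ,  0.        ,  1.        ]]), 'shot': 2}
drive [([0.532, 0.0004, -0.0017], 0.78)]
key_slot [([0.4855, -0.0339, 0.0766], 0.78)]
shaft_end [([0.5331, 0.0066, 0.1048], 0.52)]
shaft_flat [([0.5356, 0.0014, 0.0923], 0.36)]
collar [([0.4823, -0.2321, -0.0006], 0.58)]
collar_top [([0.3568, -0.2066, -0.0004], 0.74), ([0.4882, -0.2332, 0.0331], 0.67)]
set_screw [([0.4804, -0.2607, 0.0014], 0.65)]
hex_key []
marker [([0.386, -0.076, 0.014], 0.57)]
timer [([0.57, 0.29, 0.013], 0.7)]
beaker_100 [([0.645, 0.282, 0.034], 0.8)]
scissors [([0.351, 0.07, 0.007], 0.94)]
masking_tape [([0.655, -0.387, 0.025], 0.6)]
dropper [([0.699, 0.251, 0.062], 0.45)]
weight_20g [([0.472, 0.359, 0.02], 0.45)]
```

```bash
python3 - <<'E'
import cv2,numpy as np
a=cv2.imread("pics/top0.png");b=cv2.imread("pics/side0.png")
c=a[120:330,150:430]
cv2.imwrite("pics/v1.png",cv2.resize(c,None,fx=2.8,fy=2.8,interpolation=cv2.INTER_CUBIC))
c=b[100:360,150:450]
cv2.imwrite("pics/v2.png",cv2.resize(c,None,fx=2.3,fy=2.3,interpolation=cv2.INTER_CUBIC))
from h import *
im=ctrl.get_image("top")
for P in [(.533,.005,.103),(.4855,-.034,.075),(.4845,-.231,.034),(.4815,-.26,.006)]:print(px(P,im))
im=ctrl.get_image("side")
for P in [(.533,.005,.103),(.4855,-.034,.075),(.4845,-.231,.034),(.4815,-.26,.006)]:print(px(P,im))
E
```

```text
(np.float64(253.58211533243505), np.float64(179.79555682392717))
(np.float64(267.4801920700756), np.float64(199.39536899177858))
(np.float64(337.3182374824481), np.float64(203.8995358098986))
(np.float64(345.563316483636), np.float64(206.5072516787748))
(np.float64(251.52221849774736), np.float64(188.70964051482616))
(np.float64(264.1199353049445), np.float64(191.0583486374627))
(np.float64(259.749438671865), np.float64(180.97275118808344))
(np.float64(259.90778316114734), np.float64(184.52057244808262))
```

View pics/v1.png

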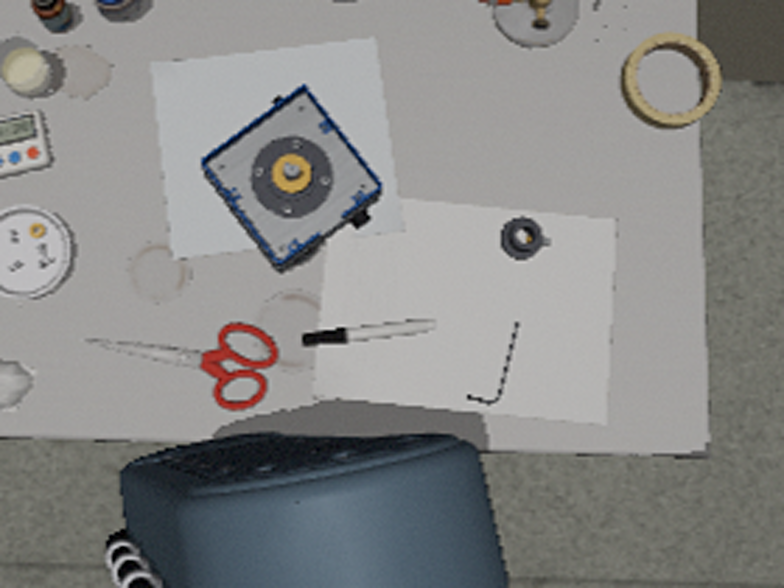

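View pics/v2.png

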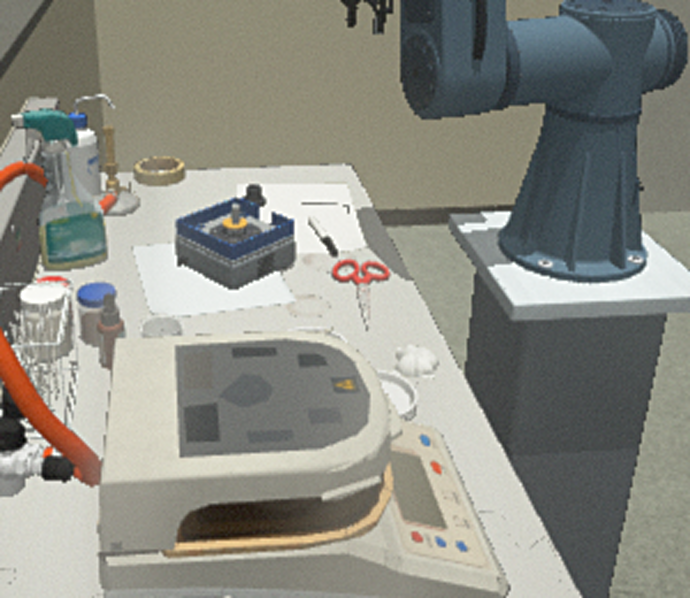

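The top view shows the drive turned about 40° in the middle (shaft end near crop pixel 293,170) with its slot on the lower-right side (330,230). The collar is at (522,238) with its screw pointing right, towards -y. The networks agree with this. Next I'll refine the yaw and axis from the guard's outline.

```bash
python3 - <<'E'
from h import *
def ray(u,v,im,z):
    f=192/np.tan(np.radians(im["fov_y"]/2)); M=np.linalg.inv(np.array(im["camera_from_world"]))
    d=M[:3,:3]@np.array([(u-im["cx"])/f,-(v-im["cy"])/f,-1]); o=M[:3,3]
    return (o+d*((z-o[2])/d[2]))
im=ctrl.get_image("top"); f=192
def back(mask,z):
    v,u=np.nonzero(mask); return np.array([ray(a,b,im,z)[:2] for a,b in zip(u,v)])
# guard outline from blue
c=im["color"].astype(int); blue=((c[:,:,2]-c[:,:,0]>40)&(c[:,:,2]>60))
blue[:140]=0;blue[225:]=0;blue[:,:215]=0;blue[:,295:]=0
P=back(blue,.079); r=cv2.minAreaRect((P*1000).astype(np.float32)); print("guard rect",r)
res={}
for k in range(3):
    im=ctrl.get_image("top" if k%2==0 else "side")
    for t in ["drive","key_slot","shaft_end","shaft_flat","collar","collar_top","set_screw"]:
        for d in ctrl.mark_of(t,im)[:1]: res.setdefault(t,[]).append(np.round(w(d["xyz"],im)*1000,1).tolist())
print(res)
im=ctrl.get_image("top")
for t in ["shaft","washer","collar","set_screw"]:
    for d in ctrl.trace(t,im)[:1]:
        v,u=np.nonzero(d["region"]); print(t,d["p"],len(u),u.mean(),v.mean(),u.min(),u.max(),v.min(),v.max(), ray(u.mean(),v.mean(),im,{"shaft":.1,"washer":.075,"collar":.02,"set_screw":.006}[t]))
a=im["color"][160:205,230:280,::-1]; b=im["color"][185:225,315:365,::-1]
a=cv2.resize(a,(500,450),interpolation=cv2.INTER_NEAREST)
b=cv2.resize(im["color"][192:219,320:350,::-1],(300,270),interpolation=cv2.INTER_NEAREST)
o=np.zeros((450,800,3),np.uint8);o[:,:500]=a;o[:270,500:]=b
cv2.imwrite("pics/v3.png",o)
E
```

```text
guard rect ((532.7965698242188, 5.71630859375), (129.08486938476562, 128.09454345703125), 38.99759292602539)
{'drive': [[527.5, 1.4, -2.7], [532.7, 4.8, 3.8], [531.4, 1.7, -2.6]], 'key_slot': [[488.6, -34.0, 75.6], [486.1, -31.1, 74.2], [487.9, -34.7, 75.1]], 'shaft_end': [[533.4, 6.3, 103.2], [532.5, 7.7, 105.1], [533.2, 8.6, 103.8]], 'shaft_flat': [[535.6, 2.6, 87.3], [534.5, 5.4, 89.9], [656.7, -389.7, -2.0]], 'collar': [[486.0, -228.9, -1.6], [481.1, -258.6, 2.7], [484.9, -230.4, 0.7]], 'collar_top': [[488.9, -230.1, 32.5], [486.3, -229.5, 33.0], [489.2, -233.7, 30.4]], 'set_screw': [[482.0, -257.5, 4.2], [481.4, -256.2, 5.2], [481.5, -259.4, 6.8]]}
collar 0.51 153 336.4575163398693 204.63398692810458 330 345 198 211 [ 0.4842389  -0.23123383  0.02      ]
set_screw 0.44 206 336.3932038834951 204.75242718446603 329 346 197 212 [ 0.48577568 -0.2337057   0.006     ]
```

View pics/v3.png

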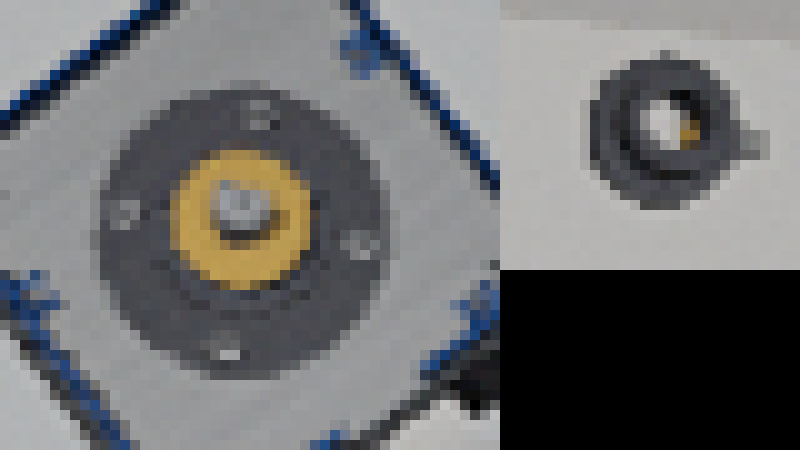

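```bash

python3 -m pendant '[[[15,-11,0],[0,0,0],1],[[30,-22,0],[0,0,0],1],[[30,-22,0],[0,0,0],1],[[30,-22,0],[0,0,0],0.6],[[30,-22,0],[0,0,0],0.6]]' 20
python3 -m pendant '[[[30,-22,0],[0,0,0],0.6],[[30,-22,0],[0,0,0],0.6],[[30,-22,0],[0,0,0],0.6],[[30,-22,0],[0,0,0],0.6],[[30,-22,0],[0,0,0],0.6]]'
python3 -m pendant '[[[30,-22,0],[0,0,0],0.5],[[30,-22,0],[0,0,0],0.5],[[30,-22,0],[0,0,0],0.5],[[30,-22,0],[0,0,0],0.5],[[30,-22,0],[0,0,0],0.5]]'
python3 -m pendant '[[[30,-23,0],[0,0,0],0.5],[[15,-15,0],[0,0,0],0.5],[[0,0,0],[0,0,0],0.5],[[0,0,0],[0,0,0],0.5]]'
cat >> h.py <<'E'
def st():
    s=ctrl.sense(); e=R.from_quat(s["tool_rot"]); x=e.as_matrix()[:,0]; z=e.as_matrix()[:,2]
    print("t %.2f"%s["time_s"],"pos",np.round(s["ee_pos"]*1000,1),"h %.1f"%np.degrees(np.arctan2(x[1],x[0])),"tilt",np.round(z[:2],4),"F",np.round(s["wrist_force"],1),"T",np.round(s["torque"],2),"w %.2f"%(1000*s["gripper_width"]),"g %.1f"%s["grasp_force"],"q6 %.2f"%s["q"][5])
E
python3 -c "
from h import *
st(); print(tool(np.array([.5328,.006,.081])-ctrl.sense()['ee_pos']))"
```

```text
time_s: 3.22
ee_pos: [0.3177, -0.3782, 0.2313]
tool_rot: [0.978, 0.208, 0.0, 0.0]
wrist_force: [1.0, -0.8, 0.8]
gripper_width: 0.0639
grasp_force: 0.0
time_s: 3.63
ee_pos: [0.4101, -0.2164, 0.2316]
tool_rot: [0.978, 0.208, 0.0, 0.0]
wrist_force: [0.6, 0.3, -0.4]
gripper_width: 0.0513
grasp_force: 0.0
time_s: 4.05
ee_pos: [0.5023, -0.0547, 0.2316]
tool_rot: [0.978, 0.208, 0.0, 0.0]
wrist_force: [-0.6, -1.2, 0.4]
gripper_width: 0.0426
grasp_force: 0.0
time_s: 4.38
ee_pos: [0.5272, -0.0025, 0.2311]
tool_rot: [0.978, 0.21, -0.0, 0.0]
wrist_force: [0.6, -1.7, -0.2]
gripper_width: 0.0428
grasp_force: 0.0
t 4.38 pos [527.2  -2.5 231.1] h 24.2 tilt [-0.0005 -0.0002] F [ 0.6 -1.7 -0.2] T [-0.04 -0.06 -0.04] w 42.78 g 0.0 q6 0.92
[  8.65251644  -5.44885605 150.1165458 ]
```

```bash

python3 -m pendant '[[[9,-5.5,20],[0,0,-3],0.5],[[0,0,35],[0,0,0],0.5],[[0,0,35],[0,0,0],0.5],[[0,0,25],[0,0,0],0.5],[[0,0,0],[0,0,0],0.5]]' 20
python3 -c "
from h import *
st(); print(tool(np.array([.5328,.006,.081])-ctrl.sense()['ee_pos']))
im=ctrl.get_image('side'); cv2.imwrite('pics/v4.png',cv2.resize(im['color'][140:240,200:320,::-1],None,fx=5,fy=5,interpolation=cv2.INTER_CUBIC))"
```

```text
time_s: 4.8
ee_pos: [0.5285, 0.0046, 0.1108]
tool_rot: [0.972, 0.233, -0.005, -0.002]
wrist_force: [-1.1, -0.2, -0.4]
gripper_width: 0.0423
grasp_force: 0.0
t 4.80 pos [528.5   4.6 110.8] h 27.0 tilt [-0.0102  0.0018] F [-1.1 -0.2 -0.4] T [0.01 0.04 0.01] w 42.29 g 0.0 q6 0.88
[ 4.6601908   0.91373085 29.77113039]
```

View pics/v4.png

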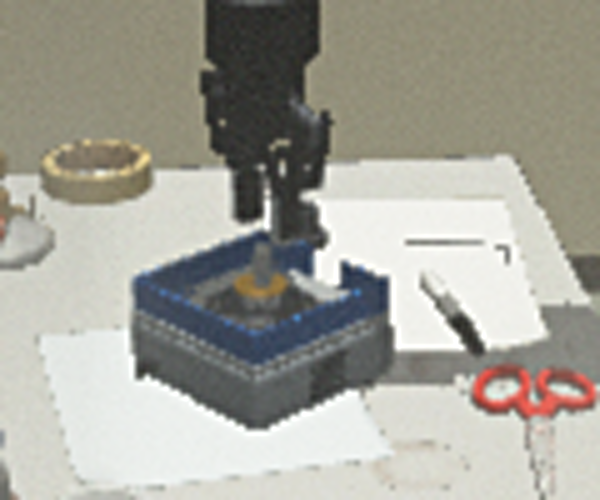

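The side view shows the open fingers straddling just above the shaft (262,260), and the slot gap is at (330,275), as measured. I'll descend and close.

```bash

python3 -m pendant '[[[0,0,10],[0,0,0],0.5],[[0,0,0],[0,0,0],0.5],[[0,0,0],[0,0,0],0.5]]' 20
python3 -c "
from h import *
st(); print(tool(np.array([.5328,.006,.082])-ctrl.sense()['ee_pos']))"
```

```text
time_s: 5.1
ee_pos: [0.5341, 0.0047, 0.1076]
tool_rot: [0.972, 0.234, 0.001, 0.0]
wrist_force: [0.7, -0.4, -0.5]
gripper_width: 0.0428
grasp_force: 0.0
t 5.10 pos [534.1   4.7 107.6] h 27.0 tilt [ 0.0021 -0.0005] F [ 0.7 -0.4 -0.5] T [ 0.01 -0.04 -0.03] w 42.84 g 0.0 q6 0.89
[-0.55245597 -1.81087542 25.64061691]
```

```bash

python3 -m pendant '[[[-0.5,-2,13],[0,0,0],0.5],[[0,0,13],[0,0,0],0.5],[[0,0,0],[0,0,0],0.5],[[0,0,0],[0,0,0],0.5]]' 20
python3 -c "
from h import *
st()"
python3 -m pendant '[[[0,0,0],[0,0,0],0.1],[[0,0,0],[0,0,0],0.1],[[0,0,0],[0,0,0],0.1],[[0,0,0],[0,0,0],0.1],[[0,0,0],[0,0,0],0.1]]' 20
python3 -c "
from h import *
st()"
python3 -m pendant '[[[0,0,0],[0,0,0],0.1],[[0,0,0],[0,0,0],0.1],[[0,0,0],[0,0,0],0.1],[[0,0,0],[0,0,0],0.1],[[0,0,0],[0,0,0],0.1]]' 20
python3 -c "
from h import *
st()"
```

```text
time_s: 5.43
ee_pos: [0.5321, 0.0067, 0.081]
tool_rot: [0.972, 0.234, 0.0, 0.0]
wrist_force: [0.2, 0.8, 0.5]
gripper_width: 0.0425
grasp_force: 0.0
t 5.43 pos [532.1   6.7  81. ] h 27.1 tilt [ 0.0004 -0.0001] F [0.2 0.8 0.5] T [ 0.    0.02 -0.04] w 42.54 g 0.0 q6 0.89
time_s: 5.85
ee_pos: [0.5328, 0.0065, 0.0816]
tool_rot: [0.972, 0.234, 0.001, 0.001]
wrist_force: [-0.1, -0.8, 5.8]
gripper_width: 0.0147
grasp_force: 20.2
t 5.85 pos [532.8   6.5  81.6] h 27.1 tilt [ 0.0022 -0.0007] F [-0.1 -0.8  5.8] T [-0.11  0.17  0.02] w 14.68 g 20.2 q6 0.89
time_s: 6.27
ee_pos: [0.5329, 0.0065, 0.0816]
tool_rot: [0.972, 0.234, 0.001, 0.001]
wrist_force: [-0.4, -0.7, 5.7]
gripper_width: 0.0148
grasp_force: 20.2
t 6.27 pos [532.9   6.5  81.6] h 27.1 tilt [ 0.0022 -0.0007] F [-0.4 -0.7  5.7] T [-0.09  0.07  0.08] w 14.78 g 20.2 q6 0.89
```

```bash

python3 -m pendant '[[[0,0,0],[0,0,0],0.35],[[0,0,0],[0,0,0],0.35],[[0,0,0],[0,0,-6.5],0.35],[[0,0,0],[0,0,-6.5],0.35],[[0,0,0],[0,0,-6.5],0.35]]' 20
python3 -m pendant '[[[0,0,0],[0,0,-6.5],0.35],[[0,0,0],[0,0,0],0.1],[[0,0,0],[0,0,0],0.1],[[0,0,0],[0,0,0],0.1],[[0,0,0],[0,0,0],0.1]]' 20 >/dev/null
python3 -m pendant '[[[0,0,0],[0,0,0],0.1],[[0,0,0],[0,0,0],0.1],[[0,0,0],[0,0,0],0.1]]' 20 >/dev/null
python3 -c "
from h import *
st()"
```

```text
time_s: 6.68
ee_pos: [0.5314, 0.007, 0.08]
tool_rot: [0.918, 0.398, -0.0, -0.0]
wrist_force: [-0.2, 0.1, 0.4]
gripper_width: 0.0297
grasp_force: 0.0
t 7.35 pos [532.    6.6  80.2] h 53.0 tilt [ 0.0004 -0.0003] F [ 3.  -2.5 -3.4] T [-0.46 -0.49  0.02] w 12.97 g 19.9 q6 0.43
```

```bash

python3 -m pendant '[[[0,0,0],[0,0,0],0.3],[[0,0,0],[0,0,0],0.3],[[0,0,0],[0,0,-7],0.3],[[0,0,0],[0,0,-1],0.1],[[0,0,0],[0,0,0],0.1]]' 20 >/dev/null
python3 -m pendant '[[[0,0,0],[0,0,0],0.1],[[0,0,0],[0,0,0],0.1],[[0,0,0],[0,0,0],0.1],[[0,0,0],[0,0,0],0.1],[[0,0,0],[0,0,0],0.1]]' 20 >/dev/null
python3 -c "
from h import *
st()"
python3 -m pendant '[[[0,0,0],[0,0,0],0.1],[[0,0,0],[0,0,0],0.1],[[0,0,0],[0,0,0],0.1],[[0,0,0],[0,0,0],0.1],[[0,0,0],[0,0,0],0.1]]' 60 >/dev/null
python3 -c "
from h import *
st()"
```

```text
t 8.18 pos [531.9   6.9  80.4] h 61.0 tilt [0.0002 0.0002] F [0.3 0.8 1.5] T [ 0.13 -0.08  0.02] w 12.54 g 20.6 q6 0.30
t 8.60 pos [531.8   7.   80.5] h 61.0 tilt [0.     0.0002] F [-0.4  1.8  5.5] T [0.36 0.19 0.03] w 10.58 g 58.8 q6 0.29
```

```bash

python3 -m pendant '[[[0,0,0],[0,0,0],0.1],[[0,0,0],[0,0,0],0.1],[[0,0,0],[0,0,0],0.1],[[0,0,0],[0,0,0],0.1]]' 20 >/dev/null
python3 -c "
from h import *
st()"
python3 -m pendant '[[[0,0,0],[0,0,0],0.3],[[0,0,0],[0,0,0],0.3],[[0,0,0],[0,0,-7],0.1],[[0,0,0],[0,0,0],0.1],[[0,0,0],[0,0,0],0.1]]' 20 >/dev/null
python3 -m pendant '[[[0,0,0],[0,0,0],0.1],[[0,0,0],[0,0,0],0.1],[[0,0,0],[0,0,0],0.1],[[0,0,0],[0,0,0],0.1]]' 20 >/dev/null
python3 -c "
from h import *
st()"
```

```text
t 8.93 pos [531.9   7.   80.6] h 61.0 tilt [0.0001 0.0002] F [-0.9  1.7  5.3] T [0.38 0.22 0.05] w 10.74 g 58.8 q6 0.29
t 9.68 pos [531.4   6.7  79.9] h 68.0 tilt [-0.0008 -0.0001] F [-1.2 -1.5 -1.6] T [-0.19  0.14 -0.02] w 11.38 g 21.0 q6 0.17
```

```bash

python3 -m pendant '[[[0,0,0],[0,0,0],0.3],[[0,0,0],[0,0,0],0.3],[[0,0,0],[0,0,-7],0.1],[[0,0,0],[0,0,0],0.1],[[0,0,0],[0,0,0],0.1]]' 20 >/dev/null
python3 -m pendant '[[[0,0,0],[0,0,0],0.1],[[0,0,0],[0,0,0],0.1],[[0,0,0],[0,0,0],0.1],[[0,0,0],[0,0,0],0.1]]' 20 >/dev/null
python3 -c "
from h import *
st()"
python3 -m pendant '[[[0,0,0],[0,0,0],0.3],[[0,0,0],[0,0,0],0.3],[[0,0,0],[0,0,7],0.3],[[0,0,0],[0,0,7],0.1],[[0,0,0],[0,0,0],0.1]]' 20 >/dev/null
python3 -m pendant '[[[0,0,0],[0,0,0],0.1],[[0,0,0],[0,0,0],0.1],[[0,0,0],[0,0,0],0.1],[[0,0,0],[0,0,0],0.1],[[0,0,0],[0,0,0],0.1]]' 20 >/dev/null
python3 -c "
from h import *
st()"
```

```text
t 10.43 pos [531.7   7.   80.6] h 74.9 tilt [-0.0002  0.0002] F [-2.9  0.5  5.5] T [0.14 0.61 0.04] w 11.63 g 19.8 q6 0.05
t 11.27 pos [531.8   6.9  80.3] h 61.1 tilt [0.0001 0.0001] F [-0.5  1.2  1.5] T [ 0.15  0.15 -0.04] w 11.52 g 19.7 q6 0.29
```

```bash

python3 -m pendant '[[[0,0,0],[0,0,0],0.1],[[0,0,0],[0,0,0],0.05],[[0,0,0],[0,0,0],0.05],[[0,0,0],[0,0,0],0.05],[[0,0,0],[0,0,0],0.05]]' 100 >/dev/null
python3 -c "
from h import *
st()"
python3 -m pendant '[[[0,0,0],[0,0,0],0.3],[[0,0,0],[0,0,0],0.3],[[0,0,0],[0,0,0],0.1],[[0,0,0],[0,0,0],0.1],[[0,0,0],[0,0,0],0.1]]' 20 >/dev/null
python3 -m pendant '[[[0,0,0],[0,0,0],0.1],[[0,0,0],[0,0,0],0.1],[[0,0,0],[0,0,0],0.1],[[0,0,0],[0,0,0],0.1]]' 20 >/dev/null
python3 -c "
from h import *
st()"
```

```text
t 11.68 pos [531.8   6.9  80.5] h 61.1 tilt [-0.0001  0.0001] F [-3.6  2.1  5.3] T [0.31 0.49 0.06] w 9.58 g 97.8 q6 0.29
t 12.43 pos [531.7   6.8  80.3] h 61.1 tilt [-0.0002 -0.    ] F [-2.3  0.1  1.1] T [0.03 0.24 0.03] w 11.88 g 20.1 q6 0.29
```

```bash

python3 -m pendant '[[[0,0,0],[0,0,0],0.05],[[0,0,0],[0,0,0],0.05],[[0,0,0],[0,0,3],0.05],[[0,0,0],[0,0,6],0.05],[[0,0,0],[0,0,6],0.05]]' 60 >/dev/null
python3 -c "
from h import *
st()"
python3 -m pendant '[[[0,0,0],[0,0,6],0.05],[[0,0,0],[0,0,6],0.05],[[0,0,0],[0,0,6],0.05],[[0,0,0],[0,0,6],0.05],[[0,0,0],[0,0,6],0.05]]' 60 >/dev/null
python3 -m pendant '[[[0,0,0],[0,0,6],0.05],[[0,0,0],[0,0,6],0.05],[[0,0,0],[0,0,6],0.05],[[0,0,0],[0,0,6],0.05],[[0,0,0],[0,0,6],0.05]]' 60 >/dev/null
python3 -c "
from h import *
st()"
python3 -m pendant '[[[0,0,0],[0,0,6],0.05],[[0,0,0],[0,0,6],0.05],[[0,0,0],[0,0,6],0.05],[[0,0,0],[0,0,6],0.05],[[0,0,0],[0,0,6],0.05]]' 60 >/dev/null
python3 -m pendant '[[[0,0,0],[0,0,4],0.05],[[0,0,0],[0,0,3],0.05],[[0,0,0],[0,0,0],0.05],[[0,0,0],[0,0,0],0.05]]' 60 >/dev/null
python3 -c "
from h import *
st()"
```

```text
t 12.85 pos [531.8   7.2  80.4] h 45.8 tilt [0.0001 0.0008] F [-0.9  3.3  3. ] T [0.47 0.22 0.07] w 10.32 g 58.8 q6 0.56
t 13.68 pos [533.2   8.   80.4] h -14.3 tilt [0.0035 0.002 ] F [ 4.1  6.7 -2.8] T [ 0.98 -0.74  0.06] w 10.16 g 58.5 q6 1.61
t 14.43 pos [534.2   7.7  80.5] h -51.0 tilt [0.0057 0.0015] F [ 7.9  6.1 -6.1] T [ 0.88 -1.29 -0.05] w 10.30 g 58.4 q6 2.25
```

```bash

python3 -m pendant '[[[0,0,0],[0,0,0],0.3],[[0,0,0],[0,0,0],0.3],[[0,0,0],[0,0,0],0.3]]' 20 >/dev/null
python3 -c "
from h import *
st();print(tool(np.array([.5348,.0073,.0805])-ctrl.sense()['ee_pos']))"
```

```text
t 14.68 pos [531.9   6.6  80.2] h -50.9 tilt [ 0.     -0.0003] F [-1.3 -0.2  0.1] T [-0.01 -0.    0.03] w 25.35 g 0.0 q6 2.25
[ 1.33526752 -2.70327904 -0.25803494]
```

```bash

python3 -m pendant '[[[1.3,-2.7,0],[0,0,0.3],0.3],[[0,0,0],[0,0,0],0.05],[[0,0,0],[0,0,0],0.05],[[0,0,0],[0,0,0],0.05],[[0,0,0],[0,0,0],0.05]]' 20 >/dev/null
python3 -m pendant '[[[0,0,0],[0,0,0],0.05],[[0,0,0],[0,0,0],0.05],[[0,0,0],[0,0,0],0.05]]' 20 >/dev/null
python3 -c "
from h import *
st()"
python3 -m pendant '[[[0,0,0],[0,0,0],0.05],[[0,0,0],[0,0,0],0.05],[[0,0,0],[0,0,0],0.05],[[0,0,0],[0,0,0],0.05]]' 100 >/dev/null
python3 -c "
from h import *
st()"
```

```text
t 15.35 pos [535.    7.2  80.5] h -51.2 tilt [ 0.0006 -0.0005] F [ 0.4 -3.2  1.1] T [-0.44 -0.05  0.01] w 12.07 g 21.1 q6 2.26
t 15.68 pos [535.1   7.2  80.7] h -51.3 tilt [ 0.0008 -0.0004] F [-0.3 -3.3  5.5] T [-0.48  0.13  0.06] w 9.45 g 98.0 q6 2.26
```

```bash

python3 -m pendant '[[[0,0,0],[0,0,0],0.35],[[0,0,0],[0,0,0],0.35],[[0,0,0],[0,0,0],0.35],[[0,0,-15],[0,0,0],0.5],[[0,0,-25],[0,0,0],0.7]]' 20
python3 -m pendant '[[[0,0,-35],[0,0,0],0.7],[[0,0,-35],[0,0,0],0.7],[[0,0,-15],[0,0,0],0.7]]' 20 >/dev/null
python3 - <<'E'
from h import *
st()
res={}
for k in range(8):
    im=ctrl.get_image("top" if k%4 else "side")
    for t in ["collar","collar_top","set_screw","shaft_flat","shaft_end"]:
        for d in ctrl.mark_of(t,im)[:1]: res.setdefault(t,[]).append(w(d["xyz"],im)*1000)
for t in res: print(t,len(res[t]),np.median(res[t],0).round(1),np.std(res[t],0).round(1))
im=ctrl.get_image("top")
o=np.zeros((450,800,3),np.uint8)
o[:450,:400]=cv2.resize(im["color"][160:205,235:275,::-1],(400,450),interpolation=cv2.INTER_NEAREST)
o[:400,400:]=cv2.resize(im["color"][190:220,320:350,::-1],(400,400),interpolation=cv2.INTER_CUBIC)
cv2.imwrite("pics/v5.png",o)
for d in np.radians([258,262,266,270,274]):
    print(np.degrees(d).round(),[ (np.array(px(P,im))-[320,190])*400/30+[400,0] for P in [(.486+.029*np.cos(d),-.2313+.029*np.sin(d),.006)]])
print([(np.array(px((.486,-.2313,z),im))-[320,190])*400/30+[400,0] for z in (.012,.034)])
E
```

```text
time_s: 16.1
ee_pos: [0.5319, 0.0083, 0.1175]
tool_rot: [0.902, -0.432, -0.004, 0.001]
wrist_force: [0.1, 0.1, 0.4]
gripper_width: 0.0531
grasp_force: 0.0
t 16.35 pos [536.5   7.5 209.8] h -51.2 tilt [ 0.0055 -0.0007] F [ 0.7 -0.5  0.7] T [ 0.02 -0.05 -0.02] w 59.86 g 0.0 q6 2.26
collar 7 [ 4.853e+02 -2.279e+02 -4.000e-01] [40.7 90.1  1.6]
collar_top 8 [ 489.  -230.9   32.3] [2.1 1.6 1.2]
set_screw 7 [ 482.9 -258.8    5.1] [44.2 17.7  2.7]
shaft_flat 8 [528.1   1.4  89. ] [ 18.7 107.9  31.9]
shaft_end 8 [534.    6.5 102.9] [17.2 87.6 32.2]
258.0 [array([739.35296635, 227.12220948])]
262.0 [array([740.90870899, 217.95445354])]
266.0 [array([741.81293612, 208.68197899])]
270.0 [array([742.06183032, 199.35008318])]
274.0 [array([741.6547752 , 190.00427086])]
[array([612.63997133, 191.74324845]), array([632.30083624, 178.28687238])]
```

View pics/v5.png

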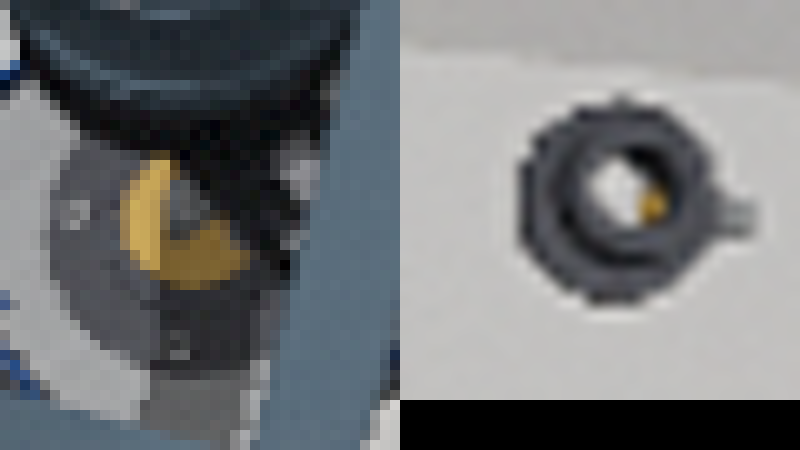

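```bash

python3 -m pendant '[[[18,23,0],[0,0,0],0.7],[[24,30,0],[0,0,0],0.7],[[24,30,0],[0,0,0],0.7],[[24,30,0],[0,0,0],0.7],[[24,30,20],[0,0,0],0.7]]' 20 >/dev/null
python3 -m pendant '[[[24,30,20],[0,0,0],0.7],[[15,16,30],[0,0,0],0.7],[[0,0,30],[0,0,0],0.7],[[0,0,30],[0,0,0],0.7],[[0,0,10],[0,0,0],0.7]]' 20 >/dev/null
python3 -m pendant '[[[0,0,0],[0,0,0],0.7],[[0,0,0],[0,0,0],0.7]]' 20 >/dev/null
python3 -c "
from h import *
st();print(tool(np.array([.4852,-.231,.0165])-ctrl.sense()['ee_pos']))"
```

```text
t 19.80 pos [ 484.  -227.2   67.2] h -51.2 tilt [-0.0003  0.0003] F [-0.1  0.3 -0.3] T [ 0.    0.04 -0.  ] w 59.85 g 0.0 q6 1.80
[ 3.78665508  1.44533878 50.72366201]
```

```bash

python3 -m pendant '[[[3.8,1.4,15],[0,0,0],0.7],[[0,0,20],[0,0,0],0.7],[[0,0,15.5],[0,0,0],0.7],[[0,0,0],[0,0,0],0.7],[[0,0,0],[0,0,0],0.3]]' 20 >/dev/null
python3 -c "
from h import *
st()"
python3 -m pendant '[[[0,0,0],[0,0,0],0.3],[[0,0,0],[0,0,0],0.3],[[0,0,0],[0,0,0],0.3],[[0,0,0],[0,0,0],0.3],[[0,0,0],[0,0,0],0.3]]' 20 >/dev/null
python3 -c "
from h import *
st()"
python3 -m pendant '[[[0,0,0],[0,0,0],0.6],[[0,0,0],[0,0,0],0.6],[[0,0,0],[0,0,0],0.6],[[0,0,0],[0,0,-6],0.6],[[0,0,0],[0,0,-7],0.6]]' 20 >/dev/null
python3 -m pendant '[[[0,0,0],[0,0,-7],0.6],[[0,0,0],[0,0,-7],0.6],[[0,0,0],[0,0,-7],0.6],[[0,0,0],[0,0,-7],0.6],[[0,0,0],[0,0,-7],0.6]]' 20 >/dev/null
python3 -m pendant '[[[0,0,0],[0,0,-7],0.6],[[0,0,0],[0,0,-7],0.6],[[0,0,0],[0,0,-7],0.6],[[0,0,0],[0,0,-7],0.6],[[0,0,0],[0,0,-7],0.6]]' 20 >/dev/null
python3 -m pendant '[[[0,0,0],[0,0,-7],0.6],[[0,0,0],[0,0,0],0.3],[[0,0,0],[0,0,0],0.3],[[0,0,0],[0,0,0],0.3],[[0,0,0],[0,0,0],0.3]]' 20 >/dev/null
python3 -m pendant '[[[0,0,0],[0,0,0],0.25],[[0,0,0],[0,0,0],0.25],[[0,0,0],[0,0,0],0.25],[[0,0,0],[0,0,0],0.25]]' 40 >/dev/null
python3 -c "
from h import *
st()"
```

```text
t 20.22 pos [ 486.  -231.3   17.8] h -51.2 tilt [ 0.0012 -0.0009] F [ 0.7 -0.8  0. ] T [0.   0.02 0.04] w 48.96 g 0.0 q6 1.80
t 20.63 pos [ 486.6 -232.    18.6] h -51.2 tilt [ 0.0032 -0.0021] F [-0.3  2.4  7.9] T [0.28 0.08 0.01] w 29.63 g 19.6 q6 1.80
t 22.63 pos [ 485.1 -231.2   16.5] h 38.7 tilt [ 0.     -0.0001] F [-2.3  0.9  5.3] T [ 0.12  0.26 -0.02] w 28.69 g 39.5 q6 0.23
```

```bash

python3 -m pendant '[[[0,0,0],[0,0,0],0.2],[[0,0,0],[0,0,0],0.2],[[0,0,-15],[0,0,0],0.2],[[0,0,-30],[0,0,0],0.2],[[0,0,-30],[0,0,0],0.2]]' 70 >/dev/null
python3 -m pendant '[[[0,0,-30],[0,0,0],0.2],[[0,0,-30],[0,0,0],0.2],[[0,0,-15],[0,0,0],0.2],[[13,-10,0],[0,0,0],0.2],[[26,-22,0],[0,0,0],0.2]]' 70 >/dev/null
python3 -m pendant '[[[26,-22,0],[0,0,0],0.2],[[26,-22,0],[0,0,0],0.2],[[26,-22,0],[0,0,0],0.2],[[26,-22,0],[0,0,0],0.2],[[26,-22,0],[0,0,0],0.2]]' 70 >/dev/null
python3 -m pendant '[[[17,-13,0],[0,0,0],0.2],[[0,0,0],[0,0,6],0.2],[[0,0,0],[0,0,7],0.2],[[0,0,0],[0,0,7],0.2],[[0,0,0],[0,0,7],0.2]]' 70 >/dev/null
python3 -m pendant '[[[0,0,0],[0,0,7],0.2],[[0,0,0],[0,0,7],0.2],[[0,0,0],[0,0,5.4],0.2],[[0,0,0],[0,0,0],0.2],[[0,0,0],[0,0,0],0.2]]' 70 >/dev/null
python3 - <<'E'
from h import *
st();print(tool(np.array([.5335,.0059,.13])-ctrl.sense()['ee_pos']))
p=ctrl.sense()['ee_pos']
o=np.zeros((600,800,3),np.uint8)
for i,n in enumerate(("top","side")):
    im=ctrl.get_image(n)
    for t in ["collar","collar_top","set_screw"]: print(n,t,[(np.round(w(d["xyz"],im)*1000-p*1000,1).tolist(),round(d["p"],2)) for d in ctrl.mark_of(t,im)[:2]])
    u,v=[int(a) for a in px(p,im)]
    o[:,400*i:400*i+400]=cv2.resize(im["color"][v-30:v+30,u-20:u+20,::-1],(400,600),interpolation=cv2.INTER_CUBIC)
cv2.imwrite("pics/v6.png",o)
E
```

```text
t 24.72 pos [532.8   6.3 165.7] h -7.5 tilt [-0.0008  0.0002] F [ 0.3 -1.1 -1.9] T [-0.1  -0.04  0.03] w 27.80 g 69.5 q6 1.49
[ 0.80522899  0.25993092 35.72857874]
top collar [([2.2, -0.5, -18.2], 0.5)]
top collar_top [([6.4, -2.7, 17.9], 0.43), ([-3.2, -3.5, -167.0], 0.31)]
top set_screw [([-18.3, -18.6, -12.0], 0.52)]
side collar [([4.1, 0.2, -20.6], 0.54)]
side collar_top [([0.4, 0.1, 17.0], 0.57), ([172.5, 246.7, -170.4], 0.28)]
side set_screw [([-21.4, -17.2, -12.3], 0.39), ([171.6, 252.0, -170.2], 0.24)]
```

View pics/v6.png

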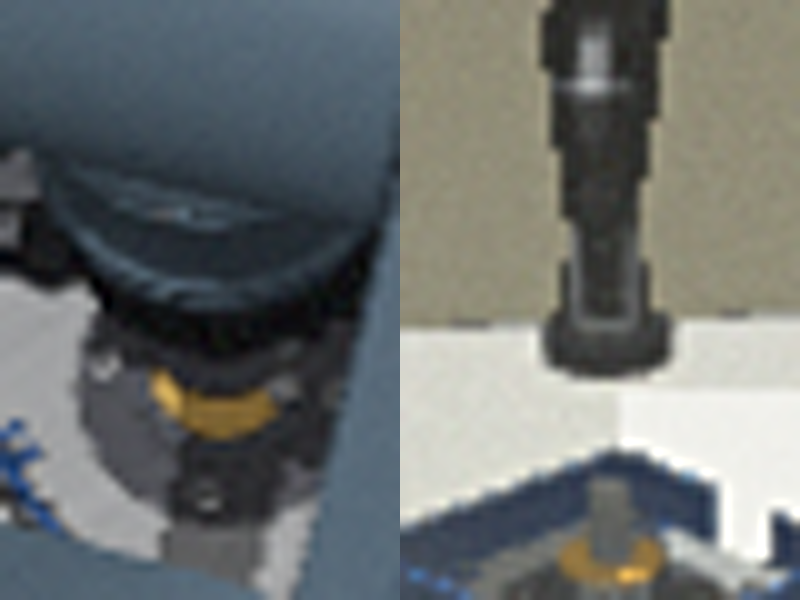

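Both views show the collar held level. In the side view it sits directly above the shaft (610 vs 607), and the networks put the screw at about 221°, against the slot's 219°. I'll lower it and watch the force.

```bash

python3 -m pendant '[[[0.8,0.3,15],[0,0,0],0.2],[[0,0,20],[0,0,0],0.2],[[0,0,7],[0,0,0],0.2],[[0,0,0],[0,0,0],0.2],[[0,0,0],[0,0,0],0.2]]' 70 >/dev/null
python3 -c "
from h import *
st()"
python3 -m pendant '[[[0,0,2],[0,0,0],0.2],[[0,0,2],[0,0,0],0.2],[[0,0,0],[0,0,0],0.2]]' 70 >/dev/null
python3 -c "
from h import *
st()"
```

```text
t 25.53 pos [533.6   5.8 124.3] h -7.6 tilt [-0.0009  0.0002] F [ 0.4  0.8 -0.5] T [ 0.05  0.07 -0.02] w 28.46 g 69.5 q6 1.49
t 25.78 pos [534.1   5.7 120.7] h -7.6 tilt [ 0.0008 -0.0002] F [-0.1 -0.1 -1.4] T [ 0.02  0.02 -0.04] w 27.77 g 69.5 q6 1.49
```

```bash

for i in 1 ; do python3 -m pendant '[[[0,0,2],[0,0,0],0.2],[[0,0,1],[0,0,0],0.2],[[0,0,0],[0,0,0],0.2]]' 70 >/dev/null; python3 -c "
from h import *
st()"; done
python3 -m pendant '[[[0,0,2],[0,0,0],0.2],[[0,0,0],[0,0,0],0.2]]' 70 >/dev/null; python3 -c "
from h import *
st()"
```

```text
t 26.03 pos [533.5   6.  117.1] h -7.6 tilt [-0.0007  0.0004] F [-0.8  1.  -1.3] T [ 0.12  0.08 -0.01] w 28.09 g 69.5 q6 1.49
t 26.20 pos [533.4   6.  114.9] h -7.6 tilt [-0.0009  0.0003] F [-0.3  0.7 -1.1] T [ 0.22  0.15 -0.05] w 28.26 g 69.5 q6 1.49
```

```bash

python3 -m pendant '[[[0,0,3],[0,0,0],0.2],[[0,0,3],[0,0,0],0.2],[[0,0,0],[0,0,0],0.2]]' 70 >/dev/null; python3 -c "
from h import *
st()"
python3 -m pendant '[[[0,0,3],[0,0,0],0.2],[[0,0,3],[0,0,0],0.2],[[0,0,0],[0,0,0],0.2]]' 70 >/dev/null; python3 -c "
from h import *
st()"
```

```text
t 26.45 pos [533.3   5.9 108.5] h -7.6 tilt [-0.001   0.0003] F [-0.9  1.3 -2.6] T [ 0.21  0.15 -0.02] w 28.14 g 69.5 q6 1.49
t 26.70 pos [533.3   5.9 102.5] h -7.6 tilt [-0.0011  0.0003] F [-1.8  2.6 -2.9] T [0.37 0.28 0.03] w 28.03 g 69.4 q6 1.49
```

```bash

python3 -m pendant '[[[0,0,3],[0,0,0],0.2],[[0,0,3],[0,0,0],0.2],[[0,0,3],[0,0,0],0.2],[[0,0,0],[0,0,0],0.2],[[0,0,0],[0,0,0],0.2]]' 80 >/dev/null; python3 -c "
from h import *
st()"
python3 -m pendant '[[[0,0,1],[0,0,0],0.2],[[0,0,1],[0,0,0],0.2],[[0,0,0],[0,0,0],0.2],[[0,0,0],[0,0,0],0.2]]' 80 >/dev/null; python3 -c "
from h import *
st()"
python3 -m pendant '[[[0,0,1.5],[0,0,0],0.2],[[0,0,1.5],[0,0,0],0.2],[[0,0,0],[0,0,0],0.2],[[0,0,0],[0,0,0],0.2]]' 80 >/dev/null; python3 -c "
from h import *
st()"
```

```text
t 27.12 pos [533.3   5.9  93.6] h -7.7 tilt [-0.0011  0.0004] F [-2.4  3.4 -3.3] T [ 0.48  0.41 -0.03] w 27.62 g 79.5 q6 1.49
t 27.45 pos [533.5   6.   92.2] h -7.6 tilt [-0.0008  0.0004] F [-3.1  3.2 -0.5] T [ 0.61  0.68 -0.02] w 27.77 g 79.8 q6 1.49
t 27.78 pos [533.5   6.   89.7] h -7.6 tilt [-0.0009  0.0003] F [-6.3  4.   2.2] T [ 0.65  0.98 -0.03] w 27.50 g 80.3 q6 1.49
```

```bash

python3 -m pendant '[[[0,0,1.5],[0,0,0],0.2],[[0,0,1.5],[0,0,0],0.2],[[0,0,0],[0,0,0],0.2],[[0,0,0],[0,0,0],0.2]]' 80 >/dev/null; python3 -c "
from h import *
st()"
python3 -m pendant '[[[0,0,1.5],[0,0,0],0.2],[[0,0,0],[0,0,0],0.2],[[0,0,0],[0,0,0],0.2],[[0,0,0],[0,0,0],0.2]]' 80 >/dev/null; python3 - <<'E'
from h import *
st()
o=np.zeros((600,800,3),np.uint8)
p=np.array([.5335,.0059,.085])
for i,n in enumerate(("top","side")):
    im=ctrl.get_image(n)
    for t in ["collar","collar_top","set_screw","shaft_end","washer"]: print(n,t,[(np.round(w(d["xyz"],im)*1000-p*1000,1).tolist(),round(d["p"],2)) for d in ctrl.mark_of(t,im)[:1]])
    u,v=[int(a) for a in px(p,im)]
    o[:,400*i:400*i+400]=cv2.resize(im["color"][v-30:v+30,u-20:u+20,::-1],(400,600),interpolation=cv2.INTER_CUBIC)
cv2.imwrite("pics/v7.png",o)
E
```

```text
t 28.12 pos [533.5   6.   87. ] h -7.6 tilt [-0.0008  0.0002] F [-7.3  4.1  7.2] T [ 0.65  1.21 -0.01] w 27.65 g 80.6 q6 1.49
t 28.45 pos [533.5   6.   85.7] h -7.6 tilt [-0.0009  0.0002] F [-6.9  4.4  8.6] T [ 0.74  1.4  -0.02] w 27.47 g 80.8 q6 1.49
top collar [([0.9, -1.1, -16.7], 0.62)]
top collar_top [([3.2, -1.2, 17.1], 0.36)]
top set_screw [([-22.3, -20.5, -12.1], 0.63)]
top shaft_end [([0.7, -0.2, -17.5], 0.21)]Traceback (most recent call last):
  File "<stdin>", line 7, in <module>
ValueError: it knows: beaker, collar, collar_top, drive, dropper, hex_key, key_slot, marker, masking_tape, scissors, set_screw, shaft_end, shaft_flat, timer, weight_20g
```

```bash
cat > avg.py <<'E'
from h import *
st()
E
python3 -m pendant '[[[-0.5,-0.3,-3],[0,0,0],0.2],[[-0.3,-0.2,-3],[0,0,0],0.2],[[0,0,-2.5],[0,0,0],0.2],[[0,0,0],[0,0,0],0.2],[[0,0,0],[0,0,0],0.2]]' 80 >/dev/null; python3 avg.py
python3 -m pendant '[[[0,0,0.5],[0,0,0],0.2],[[0,0,0],[0,0,0],0.2],[[0,0,0],[0,0,0],0.2]]'>/dev/null; python3 avg.py
python3 -m pendant '[[[0,0,0.5],[0,0,0],0.2],[[0,0,0],[0,0,0],0.2],[[0,0,0],[0,0,0],0.2]]'>/dev/null; python3 avg.py
python3 -m pendant '[[[0,0,0.5],[0,0,0],0.2],[[0,0,0],[0,0,0],0.2],[[0,0,0],[0,0,0],0.2]]'>/dev/null; python3 avg.py
python3 -m pendant '[[[0,0,0.5],[0,0,0],0.2],[[0,0,0],[0,0,0],0.2],[[0,0,0],[0,0,0],0.2]]'>/dev/null; python3 avg.py
python3 -m pendant '[[[0,0,0.5],[0,0,0],0.2],[[0,0,0],[0,0,0],0.2],[[0,0,0],[0,0,0],0.2]]'>/dev/null; python3 avg.py
python3 -m pendant '[[[0,0,0.5],[0,0,0],0.2],[[0,0,0],[0,0,0],0.2],[[0,0,0],[0,0,0],0.2]]'>/dev/null; python3 avg.py
```

```text
t 29.12 pos [533.4   6.2  93.5] h -7.7 tilt [ 0.0009 -0.0003] F [-1.6  1.6  0.2] T [0.23 0.33 0.05] w 27.66 g 79.7 q6 1.49
t 29.37 pos [533.4   6.2  92.7] h -7.7 tilt [ 0.0005 -0.0002] F [-1.2  0.4 -1.2] T [0.12 0.22 0.  ] w 27.79 g 79.7 q6 1.49
t 29.62 pos [533.3   6.2  92.3] h -7.6 tilt [ 0.0005 -0.0003] F [-0.5  0.3 -1.8] T [-0.03  0.03  0.02] w 27.77 g 79.7 q6 1.49
t 29.87 pos [533.3   6.3  91.9] h -7.6 tilt [ 0.0005 -0.0002] F [-0.1  0.5 -1.2] T [-0. -0.  0.] w 27.94 g 79.7 q6 1.49
t 30.12 pos [533.4   6.3  91.6] h -7.6 tilt [ 0.0006 -0.0002] F [-1.5  0.3  1.6] T [0.   0.11 0.01] w 27.83 g 79.9 q6 1.49
t 30.37 pos [533.3   6.3  91. ] h -7.6 tilt [ 0.0005 -0.0002] F [-0.2  0.4  2.9] T [-0.04  0.13 -0.01] w 27.78 g 80.0 q6 1.49
t 30.62 pos [533.4   6.3  90.5] h -7.6 tilt [ 0.0006 -0.0002] F [-0.7 -0.5  2.5] T [-0.11  0.04 -0.06] w 27.68 g 80.0 q6 1.49
```

```bash

python3 -m pendant '[[[0,0,1.5],[0,0,0],0.2],[[0,0,1.5],[0,0,0],0.2],[[0,0,1.5],[0,0,0],0.2],[[0,0,0.7],[0,0,0],0.2],[[0,0,0],[0,0,0],0.2]]' 80 >/dev/null; 
python3 -m pendant '[[[0,0,0],[0,0,0],0.2],[[0,0,0],[0,0,0],0.2],[[0,0,0],[0,0,0],0.2]]' >/dev/null; python3 - <<'E'
from h import *
st()
o=np.zeros((600,800,3),np.uint8)
p=np.array([.5335,.0059,.085])
for i,n in enumerate(("top","side")):
    im=ctrl.get_image(n)
    for t in ["collar","collar_top","set_screw"]: print(n,t,[(np.round(w(d["xyz"],im)*1000-p*1000,1).tolist(),round(d["p"],2)) for d in ctrl.mark_of(t,im)[:1]])
    u,v=[int(a) for a in px(p,im)]
    o[:,400*i:400*i+400]=cv2.resize(im["color"][v-30:v+30,u-20:u+20,::-1],(400,600),interpolation=cv2.INTER_CUBIC)
cv2.imwrite("pics/v7.png",o)
st()
E
```

```text
t 31.28 pos [533.4   6.3  85.6] h -7.6 tilt [ 0.0006 -0.0002] F [-2.7 -0.   8.3] T [-0.06  0.33 -0.02] w 28.15 g 80.5 q6 1.49
top collar []
top collar_top [([2.9, -1.2, 16.5], 0.48)]
top set_screw [([-24.8, -20.1, -11.5], 0.57)]
side collar [([3.0, 4.5, -17.5], 0.46)]
side collar_top [([-0.6, -2.3, 15.6], 0.41)]
side set_screw [([-174.2, -212.9, -83.2], 0.57)]
t 31.68 pos [533.4   6.3  85.6] h -7.6 tilt [ 0.0006 -0.0002] F [-2.  -0.8  7.7] T [-0.07  0.32  0.03] w 27.41 g 80.5 q6 1.49
```

View pics/v7.png

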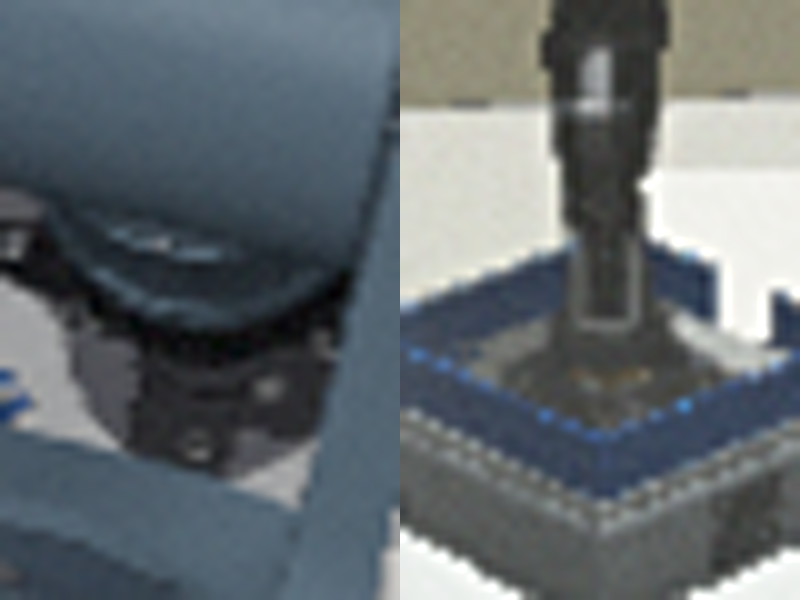

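The side view shows the collar seated on the washer under the fingers (610,340). The screw is at 219°, which is the slot's direction. The spring force is about 9 N and the tool height is 85.6 mm, both matching flush.

```bash
python3 -c "
from cell import ctrl
print(ctrl.sign_off())"
```

```text
the job is handed in; nothing more can be done
None
```

The job is handed in at about 32 s: the flat was turned to the slot before the collar went on, screw over the flat and facing the slot. The gripper is still holding the collar down flush with the shaft's end to within about half a millimetre, judged from tool height and spring force because the fingers hide the shaft's end from the cameras.

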